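# Swing the guide bar of the cast alignment board into line

### The arm

A 6-joint arm with a two-finger parallel gripper is mounted at the origin on the work surface. World frame = base frame: x ahead of the robot, y to its left, z up, the work surface at z = 0. Lengths are in m, angles in rad, forces in N, time in s.
With the tool pointing down it reaches from about 0.275 to 0.825 m from the base axis. Payload 5.2 kg.
Tool frame: the origin (TCP) lies at the very end of the fingers, on their centre line; the grasp point (between the pads) lies 19 mm behind it; z points along the fingers, x is the direction in which the jaws open and shut, and the axes are right-handed (so a half turn about z gives the same grasp; the last joint's range is limited). The gripper opens to 93 mm and grips with 3 to 60 N. Pads are 15 mm wide; open, the fingers measure 128 mm over their backs; the gripper's body (75 mm by 188 mm) begins 65 mm behind the grasp point.
Start: joints at [1.128, 0.259, 1.535, -0, 1.348, -0.203], TCP at [0.131, 0.534, 0.219] pointing down, gripper open.
Joint ranges: [-3.14, 3.14], [-0.91, 2.08], [0.19, 2.58], [-1.22, 4.36], [0.22, 2.71], [-3.12, 3.12]. Speed limits (rad/s): [2.57, 2.57, 3.14, 3.14, 3.14, 3.14].

### API

Orientations are given as a 3x3 rotation matrix whose columns are the frame's x, y, z axes.
In Python, from bench import ctrl gives the robot as it stands.
- The arm moves only by the tool step_arm, never from a script. Its argument "motion" is a list of rows, each an object with "xyz": the shift along the world's x, y, z in m, a list of three; "twist": the turn, a rotation vector about the world's x, y, z in degrees, a list of three; "gripper": the closure in counts, from 0 (fully open) to 255 (shut). A call has 1 to 10 rows; each row is the pose to reach, as a shift and turn from the pose measured when the call began; what a row does not reach only later rows make up. A row lasts 1/12 s, in which the tool goes at most 41.7 mm and 7.16 degrees, less where a joint would pass 70% of its speed; a pose out of reach is approached as far as the arm can. A call with a gripper value outside its range is refused whole. The fingers move at their own pace and stop on an object; the grip force is fixed at half the most. Time passes only in rows, so rows that repeat a pose let the fingers close. It gives the time, the measured TCP pose, the force and the opening at its end, in the units of the state.
- ctrl.state(): the state, without advancing time (a new reading comes with each control period).
- ctrl.snapshot(name): name is "scene" or "top"; returns a dict with "image" (400x640x3 uint8, red, green, blue), "z_map" (400x640 float32, m along the optical axis (not along the pixel's ray), 0 where there is no reading), "intrinsics" (3x3 intrinsics, pixels), "view" (4x4, takes a point from world to camera coordinates). Camera axes: x right, y down, z forward; pixel columns grow to the right and rows downward; lengths in m; the calibration is good to about 2 mm. A picture is of the moment at which its call begins.
- ctrl.sign_off(): hands the job in, once; it reports no verdict.
Trained networks look in a picture, given as the dict that the camera call returned (one of the last four; its "shot" number tells which), for a name from the list of things; names that differ only in an ending like _2 or _b are one class to them, and where a whole thing is asked for, a point or a joint stands for the part that bears it (a point fixed in the world has none). Each returns a list of dicts, best first, with "confidence" (0 to 1); they miss things now and then, are a little off and sometimes report something else, mostly with a low value. They report only what shows in the picture. A call takes as long as a camera call.
- ctrl.spot_in(picture, name): "location" ([column, row] in pixels, amid what is visible of it).
The state is a dict: "t": time; "joints": joint angles; "qd": joint speeds; "joint_efforts": joint torques, N m; "position": TCP position; "ee_rot": TCP orientation; "force": force on the tool from outside, world axes, zero at the start; "ft_torque": the same for the moment, N m; "finger_gap": finger opening in m.
Only numpy, scipy, OpenCV 4.12 (cv2) and the standard library are available. Lean on these libraries where they do the work, as an engineer would, in place of code of your own. Each camera call takes 0.05 s, during which the arm holds its last target. There are 200 camera calls.

### The job

Lock the loose guide bar into the white cast alignment board: push its forked end onto the round post while the bar is still 20 to 45 degrees askew, then, keeping the fork lightly pressed on the post, swing the bar about it past the spring roller until it clicks in and lies flush against the stop block. Use gentle hand force throughout, leave the bar locked there with nothing holding it, and do not disturb the two casts on the board, the jar or the spatula.

Things in the scene. Friction and masses are not known exactly. Their poses are not given: they have to be found in the camera images.
- board: white plastic board fixed to the bench, 320 x 400 x 12 mm; origin on the bench under it (plate spans x -170..150, y -200..200 mm), z up, top face at z = 12 mm. The locked bar lies along board y on the line x = 40 mm. The bar starts askew by about 0.6 to 0.9 rad on the -x side, fork nearest the post, toe away from the line, and swings in towards board +x
- strip: thin dark steel strip on the board under the locked bar, along y, axes as the board's; origin on the plate's top, at the mean place of the post's axis. One rigid carriage bears post and roller and is clamped anywhere from -15 to +15 mm along the strip's y: this is not reported, feel for the post. Bar pressing on post or roller must stay under 25 N (about 5 N is plenty)
- post_mean (a point): the mean place of the post's axis, at the plate's top. The post is round upright steel, 16 mm diameter, 40 mm high, and really stands up to 15 mm from here, along board y only. The fork is on the post when the post touches both faces of the V
- stop: fixed steel stop block 25 (x) x 30 (y) x 26 mm high, on the board at board x = 62.5, y = 75 mm; origin centre of its foot; its flat -x face (12.5 mm from the origin) touches the side of the locked bar. The bar must press on it with less than 25 N
- bar: loose plain aluminium guide bar, about 0.3 kg, 20 mm wide, 25 mm high, 256 mm long; at one end a 90 degree V-shaped fork, 40 mm over its two arms, opening away from the bar; at the other a half-round toe of 10 mm radius. Origin at the underside, 125 mm from fork centre and from toe tip; x from fork to toe, z up. It lies on the board and drags on it with 1 to 4 N of friction
- heel (a point): fork centre, at the underside of the bar, 125 mm from the bar's origin: it lies on the post's true axis when the post touches both faces of the V
- toe (a point): tip of the bar's rounded toe, at the underside
- catch (a joint): travel (m) of the upright spring roller (14 mm diameter, turns freely, axis 251 mm along y from the post's true axis, 12 mm to the -x side of the line; strip and housing above it reach 32 mm over the plate) away from the post; 0 = out, at most 9 mm. Spring: 2.7 N at 0, plus 0.6 N per mm. The toe pushes it back about 6 mm to pass; it then springs out behind the toe and holds the bar (reads 1 mm)
- cast_a: plaster dental cast, bystander, 45 x 56 x 31 mm, standing on the far (+x) edge of the board near the post
- cast_b: reddish stone dental cast, bystander, same size, on the far (+x) edge of the board near the stop
- jar: white jar, 60 mm diameter, 75 mm high, bystander on the bench to the right
- spatula: hand spatula about 170 mm long, bystander lying on the bench to the left

How it is judged:
By the outcome, as a careful person would: the job done as asked, in the order asked, and still so for the second after the job is handed in, with the robot touching nothing.
It also fails if it takes over 64 s, if anything falls off the work surface, if the arm or the gripper's body presses on something with over 40 N, if the wrist force passes 120 N, or if a joint passes its speed limit or range.

## Working session

There is one attempt and no reset: what is moved stays moved. The work goes in short steps, Python scripts to look and compute and a tool call to move; the robot and the scene stay as the last step left them, time stands still between calls to the robot, and variables do not carry over. Pictures are saved under pics/ and viewed, on a budget of 10 in all, crops included, one or two more only if the job needs it, and the job is handed in when it is done.

Besides the shell and the picture viewer there is one more tool, called after ">>>" as name(argument=value, ...) on one line, values as JSON. step_arm: Moves the arm, as the interface text tells. Its arguments: {"type":"object","properties":{"motion":{"type":"array"}},"required":["motion"]}

```bash
ls; mkdir -p pics; cat > h.py <<'E'
import numpy as np, cv2
from bench import ctrl
def back(s,uv,z=None,plane=None):
    K=np.array(s["intrinsics"]);V=np.array(s["view"]);u,v=uv
    r=np.linalg.inv(K)@[u,v,1]
    R=V[:3,:3];c=-R.T@V[:3,3]
    if plane is not None:
        d=R.T@r; return c+d*(plane-c[2])/d[2]
    if z is None:
        z=s["z_map"][int(v),int(u)]
    return R.T@(r*z-V[:3,3])
def proj(s,p):
    V=np.array(s["view"]);q=np.array(s["intrinsics"])@(V[:3,:3]@p+V[:3,3]);return q[:2]/q[2]
def cloud(s):
    K=np.array(s["intrinsics"]);V=np.array(s["view"]);Z=s["z_map"]
    v,u=np.mgrid[:400,:640];P=np.stack([(u-K[0,2])/K[0,0]*Z,(v-K[1,2])/K[1,1]*Z,Z],-1)
    W=(P-V[:3,3])@V[:3,:3];W[Z==0]=np.nan;return W
def save(s,n): cv2.imwrite(f"pics/{n}.png",s["image"][...,::-1])
E
cat > a.py <<'E'
from h import *
np.set_printoptions(precision=4,suppress=True)
st=ctrl.state();print(st["t"],st["position"],st["force"],st["finger_gap"]);print(st["ee_rot"])
for n in ["top","scene"]:
    s=ctrl.snapshot(n);save(s,n+"0");np.savez(n+"0.npz",**s)
    for k in ["board","strip","stop","bar","heel","toe","catch","post_mean","cast_a","jar","spatula"]:
        for d in ctrl.spot_in(s,k)[:2]:
            print(n,k,d["location"],round(d["confidence"],2),back(s,d["location"]))
a,b=cv2.imread("pics/top0.png"),cv2.imread("pics/scene0.png")
E
python3 a.py
```

```text
pics
0.0 [0.1303 0.5337 0.2178] [0.4298 0.0844 0.1667] 0.09286581573516534
[[ 0.2375  0.9714 -0.0008]
 [ 0.9714 -0.2375 -0.0017]
 [-0.0018 -0.0004 -1.    ]]
top board [306.6, 203.8] 0.7 [0.5398 0.0142 0.0154]
top strip [306.0, 186.0] 0.73 [0.594  0.0168 0.0119]
top stop [282.0, 176.3] 0.63 [0.6195 0.0886 0.0401]
top bar [299.0, 229.8] 0.88 [0.461  0.0355 0.0332]
top heel [300.1, 228.6] 0.67 [0.4647 0.0323 0.0365]
top heel [352.4, 169.5] 0.61 [ 0.6446 -0.1222  0.0286]
top toe [296.3, 230.0] 0.57 [0.4603 0.0435 0.0349]
top catch [260.1, 181.0] 0.59 [0.6067 0.1558 0.0161]
top post_mean [306.6, 189.9] 0.69 [0.5822 0.0148 0.0116]
top cast_a [275.0, 159.9] 0.85 [0.6699 0.1112 0.0282]
top cast_a [352.3, 171.3] 0.73 [ 0.6382 -0.1213  0.0369]
top jar [458.0, 217.4] 0.71 [ 0.5037 -0.4269  0.0784]
top spatula [178.0, 189.5] 0.92 [0.5779 0.4051 0.0046]
top spatula [457.1, 216.0] 0.22 [ 0.5078 -0.4253  0.0749]
scene board [321.3, 208.0] 0.6 [0.5538 0.0088 0.0099]
scene board [310.0, 187.6] 0.27 [0.4827 0.0196 0.0345]
scene strip [327.9, 216.0] 0.8 [0.5907 0.0053 0.0108]
scene stop [354.8, 206.2] 0.52 [0.6269 0.0828 0.0355]
scene bar [309.4, 189.0] 0.74 [0.486  0.0146 0.0347]
scene bar [186.0, 279.3] 0.25 [ 0.5403 -0.4492  0.0681]
scene heel [310.5, 188.1] 0.93 [0.4864 0.0188 0.0364]
scene toe [310.3, 186.5] 0.7 [0.4811 0.0221 0.0367]
scene post_mean [332.7, 216.1] 0.83 [0.6019 0.0153 0.0139]
scene cast_a [306.3, 249.4] 0.63 [ 0.6511 -0.1271  0.0289]
scene cast_a [371.7, 215.6] 0.52 [0.6807 0.1059 0.0243]
scene jar [185.9, 277.4] 0.67 [ 0.5399 -0.4472  0.0762]
scene jar [368.7, 215.9] 0.36 [0.6835 0.0882 0.0421]
scene spatula [413.0, 153.9] 0.78 [0.5695 0.4099 0.0012]
```

```bash
python3 - <<'E'
import cv2
a=cv2.imread("pics/top0.png")[120:290,200:420]
cv2.imwrite("pics/top0c.png",cv2.resize(a,None,fx=3.6,fy=3.5,interpolation=cv2.INTER_CUBIC))
a=cv2.imread("pics/scene0.png")[130:290,220:420]
cv2.imwrite("pics/scene0c.png",cv2.resize(a,None,fx=3.7,fy=3.7,interpolation=cv2.INTER_CUBIC))
E
```

```text
(no output)
```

View pics/top0c.png

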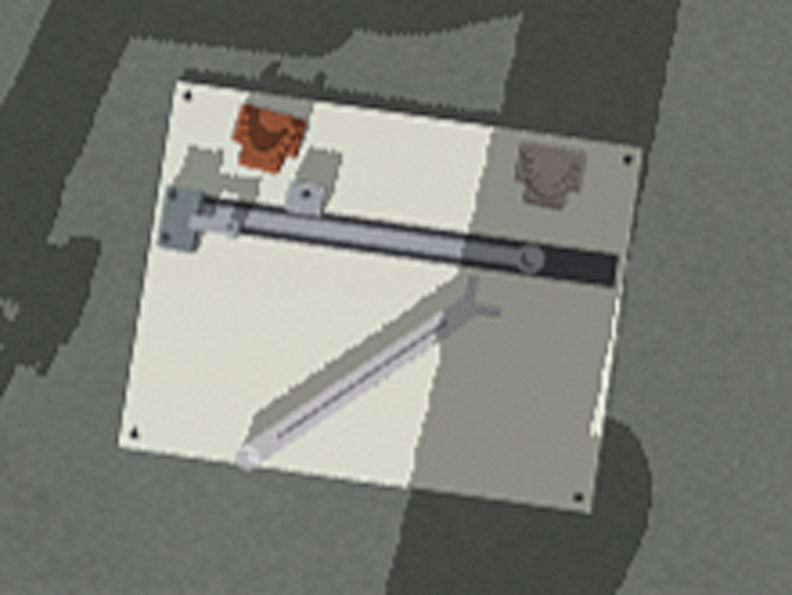

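View pics/scene0c.png

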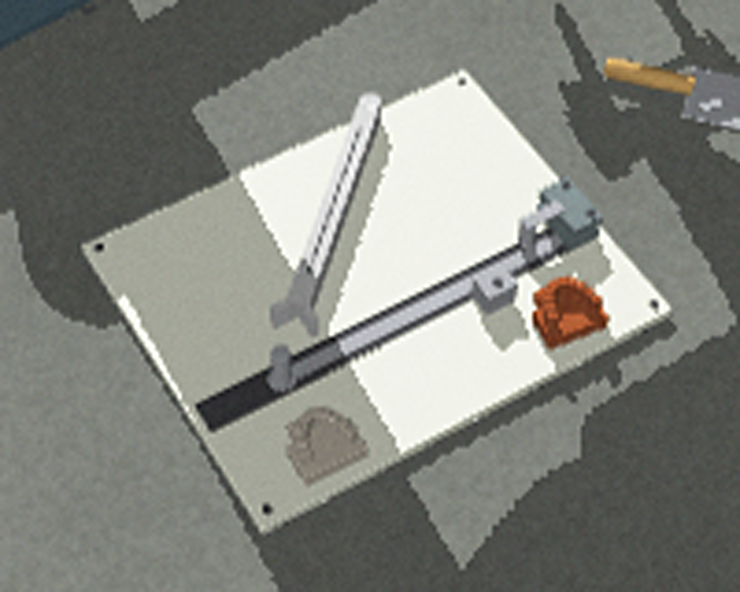

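```bash
cat > m.py <<'E'
from h import *
from scipy.optimize import least_squares
np.set_printoptions(precision=4,suppress=True)
s=dict(np.load("top0.npz"))
c=np.array([[178,82],[640,150],[590,513],[120,445]])/[3.6,3.5]+[200,120]
m=np.array([[.15,.2],[.15,-.2],[-.17,-.2],[-.17,.2]])
W=np.array([back(s,q,plane=.012)[:2] for q in c]);print(W)
R2=lambda a:np.array([[np.cos(a),-np.sin(a)],[np.sin(a),np.cos(a)]])
f=least_squares(lambda p:(m@R2(p[2]).T+p[:2]-W).ravel(),[.55,0,0]);x=f.x;print("board",x,f.fun*1e3)
np.save("board.npy",x)
tb=lambda w:(np.asarray(w)[...,:2]-x[:2])@R2(x[2])
post=back(s,np.array([531,258])/[3.6,3.5]+[200,120],plane=.052);print("post",post,tb(post))
for n in ["top","scene"]:
    s=dict(np.load(n+"0.npz"));C=cloud(s).reshape(-1,3);C=C[~np.isnan(C[:,0])];B=tb(C)
    k=(C[:,2]>.030)&(C[:,2]<.046)&(B[:,0]<.015)&(B[:,0]>-.2)&(abs(B[:,1])<.2)
    P=B[k];print(n,k.sum(),"z",np.median(C[k][:,2]))
    # template fit: oriented rect of shaft only
    ctr=P.mean(0);u=np.linalg.svd(P-ctr)[2][0];u=u if u[1]>0 else -u
    t=(P-ctr)@u;w=(P-ctr)@[-u[1],u[0]]
    sh=(t>t.min()+.05);pc=P[sh].mean(0);u=np.linalg.svd(P[sh]-pc)[2][0];u=u if u[1]>0 else -u
    t=(P-pc)@u;w=(P-pc)@[-u[1],u[0]]
    print(" extent",t.min(),t.max(),"w shaft",w[sh].min(),w[sh].max(),"all",w.min(),w.max())
    toe=pc+u*t.max();ori=toe-.125*u;heel=toe-.25*u
    wl=lambda b:R2(x[2])@b+x[:2]
    print(" board: heel",heel,"ori",ori,"toe",toe,"askew deg",np.degrees(np.arctan2(-u[0],u[1])))
    print(" world: heel",wl(heel),"ori",wl(ori),"u",R2(x[2])@u)
    k=(C[:,2]>.044)&(abs(B[:,0]-.04)<.02)&(B[:,1]>-.2)&(B[:,1]<-.05);print(" post pts",k.sum(),B[k].mean(0),wl(B[k].mean(0)),C[k][:,2].max())
E
python3 m.py
```

```text
[[ 0.7213  0.1909]
 [ 0.6682 -0.201 ]
 [ 0.3531 -0.1614]
 [ 0.4061  0.2325]]
board [ 0.5471  0.0139 -0.1318] [ 0.8004  1.599   1.2704 -3.0619 -0.8047 -0.597  -1.2661  2.0599]
post [ 0.5697 -0.1065  0.052 ] [ 0.0382 -0.1164]
top 592 z 0.03757113041770513
 extent -0.15085374072893587 0.11295771156610283 w shaft -0.15309437283876887 0.057011668497763415 all -0.15309437283876887 0.057011668497763415
 board: heel [-0.0412 -0.0936] ori [-0.086   0.0231] toe [-0.1308  0.1398] askew deg 21.007896064287422
 world: heel [ 0.494  -0.0734] ori [0.4649 0.0481] u [-0.2327  0.9725]
 post pts 24 [ 0.04   -0.1166] [ 0.5715 -0.107 ] 0.05869715779512033
scene 423 z 0.03603154449777163
 extent -0.15081141631186068 0.10207105917381143 w shaft -0.16993632177837925 0.041122925904805645 all -0.16993632177837925 0.041122925904805645
 board: heel [-0.0084 -0.099 ] ori [-0.0734  0.0078] toe [-0.1384  0.1145] askew deg 31.325178017756365
 world: heel [ 0.5258 -0.0831] ori [0.4754 0.0313] u [-0.4031  0.9151]
 post pts 25 [ 0.0454 -0.1187] [ 0.5766 -0.1097] 0.0545891437728364
```

```bash
cat > m2.py <<'E'
from h import *
from scipy.optimize import minimize
np.set_printoptions(precision=4,suppress=True)
x=np.load("board.npy")
R2=lambda a:np.array([[np.cos(a),-np.sin(a)],[np.sin(a),np.cos(a)]])
tb=lambda w:(np.asarray(w)[...,:2]-x[:2])@R2(x[2])
wl=lambda b:R2(x[2])@b+x[:2]
def bar(s,lo=.03,hi=.046,xmax=.015,xmin=-.2):
    C=cloud(s);B=tb(C)
    k=(C[...,2]>lo)&(C[...,2]<hi)&(B[...,0]<xmax)&(B[...,0]>xmin)&(abs(B[...,1])<.22)
    n,L,S,_=cv2.connectedComponentsWithStats(k.astype(np.uint8),connectivity=8)
    k=L==1+np.argmax(S[1:,4]);P=B[k]
    vx,vy,cx,cy=cv2.fitLine(P.astype(np.float32),cv2.DIST_HUBER,0,1e-4,1e-4).ravel()
    u=np.array([vx,vy])*np.sign(vy);c=np.array([cx,cy])
    t=(P-c)@u;sh=t>np.percentile(t,22)
    vx,vy,cx,cy=cv2.fitLine(P[sh].astype(np.float32),cv2.DIST_HUBER,0,1e-4,1e-4).ravel()
    u=np.array([vx,vy])*np.sign(vy);c=np.array([cx,cy]);t=(P-c)@u;w=(P-c)@[-u[1],u[0]]
    t1,t0=np.percentile(t,[99.7,.3])
    print(" n",k.sum(),"z",np.median(C[k][:,2]),"len",t1-t0,"w",np.percentile(w[sh],[2,98]))
    mid=(t1+t0)/2; o=c+u*(mid+.003)   # 256 long: toe end 125, fork end 131
    print(" board heel",o-.125*u,"ori",o,"askew",np.degrees(np.arctan2(-u[0],u[1])))
    print(" world heel",wl(o-.125*u),"ori",wl(o),"u",R2(x[2])@u)
if __name__=="__main__":
    for n in ["top","scene"]: print(n);bar(dict(np.load(n+"0.npz")))
    # hand-picked from top crop
    s=dict(np.load("top0.npz"))
    p=[back(s,np.array(q)/[3.6,3.5]+[200,120],plane=.037)[:2] for q in [(248,459),(470,309)]]
    print("pick toe ctr, fork",tb(p),p)
E
python3 m2.py
```

```text
top
 n 556 z 0.03742420782658547 len 0.249303910232172 w [-0.0096  0.0096]
 board heel [ 0.0013 -0.082 ] ori [-0.0847  0.0088] askew 43.424175
 world heel [ 0.5376 -0.0675] ori [0.4643 0.0338] u [-0.586   0.8103]
scene
 n 406 z 0.03595045727871344 len 0.24973941047484677 w [-0.01    0.0101]
 board heel [ 0.0074 -0.0846] ori [-0.0783  0.0063] askew 43.31452
 world heel [ 0.5433 -0.071 ] ori [0.4703 0.0305] u [-0.5844  0.8114]
pick toe ctr, fork [[-0.1635  0.0889]
 [-0.0111 -0.0736]] [array([0.3967, 0.1235]), array([ 0.5264, -0.0575])]
```

>>> step_arm(motion=[{"xyz": [0.336, -0.5, -0.1], "twist": [0, 0, -40.5], "gripper": 0}, {"xyz": [0.336, -0.5, -0.1], "twist": [0, 0, -40.5], "gripper": 0}, {"xyz": [0.336, -0.5, -0.1], "twist": [0, 0, -40.5], "gripper": 0}, {"xyz": [0.336, -0.5, -0.1], "twist": [0, 0, -40.5], "gripper": 0}, {"xyz": [0.336, -0.5, -0.1], "twist": [0, 0, -40.5], "gripper": 0}, {"xyz": [0.336, -0.5, -0.1], "twist": [0, 0, -40.5], "gripper": 0}, {"xyz": [0.336, -0.5, -0.1], "twist": [0, 0, -40.5], "gripper": 0}, {"xyz": [0.336, -0.5, -0.1], "twist": [0, 0, -40.5], "gripper": 0}, {"xyz": [0.336, -0.5, -0.1], "twist": [0, 0, -40.5], "gripper": 0}, {"xyz": [0.336, -0.5, -0.1], "twist": [0, 0, -40.5], "gripper": 0}])

```text
t: 2.03
position: [0.3607, 0.1914, 0.1505]
ee_rot: [[0.811, 0.585, 0.001], [0.585, -0.811, 0.0], [0.001, 0.0, -1.0]]
force: [0.4, 0.4, -0.2]
finger_gap: 0.093
```

>>> step_arm(motion=[{"xyz": [0.105, -0.158, -0.05], "twist": [0, 0, 0], "gripper": 110}, {"xyz": [0.105, -0.158, -0.05], "twist": [0, 0, 0], "gripper": 110}, {"xyz": [0.105, -0.158, -0.05], "twist": [0, 0, 0], "gripper": 110}, {"xyz": [0.105, -0.158, -0.05], "twist": [0, 0, 0], "gripper": 110}, {"xyz": [0.105, -0.158, -0.05], "twist": [0, 0, 0], "gripper": 110}, {"xyz": [0.105, -0.158, -0.05], "twist": [0, 0, 0], "gripper": 110}, {"xyz": [0.105, -0.158, -0.08], "twist": [0, 0, 0], "gripper": 110}])

```text
t: 2.62
position: [0.4706, 0.0311, 0.0738]
ee_rot: [[0.813, 0.582, 0.01], [0.582, -0.813, -0.001], [0.008, 0.007, -1.0]]
force: [1.2, -0.1, 0.0]
finger_gap: 0.0542
```

```bash
cat > look.py <<'E'
import sys
from h import *
np.set_printoptions(precision=4,suppress=True)
st=ctrl.state();print(st["t"],st["position"],st["force"],st["finger_gap"])
for n in sys.argv[2:]:
    s=ctrl.snapshot(n);np.savez(f"{n}{sys.argv[1]}.npz",**s)
    p=proj(s,np.array(st["position"])).astype(int);print(n,"tcp px",p)
    x0=max(0,min(640-200,p[0]-100));y0=max(0,min(400-150,p[1]-75));print("crop",x0,y0)
    c=s["image"][y0:y0+150,x0:x0+200,::-1]
    cv2.imwrite(f"pics/{n}{sys.argv[1]}.png",cv2.resize(c,None,fx=4,fy=4,interpolation=cv2.INTER_CUBIC))
E
python3 look.py 1 scene
```

```text
2.6167 [0.4706 0.0311 0.0738] [ 1.2393 -0.1187  0.0147] 0.05421314788581244
scene tcp px [310 175]
crop 210 100
```

View pics/scene1.png

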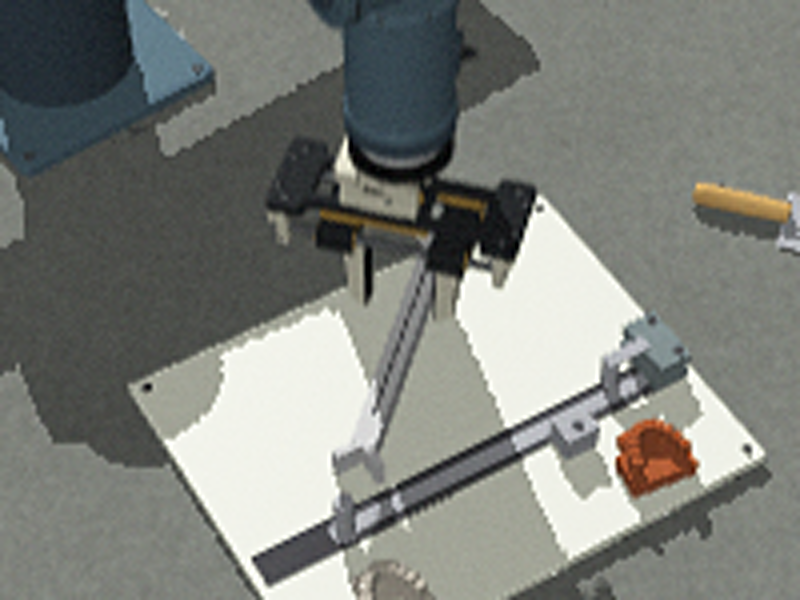

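>>> step_arm(motion=[{"xyz": [-0.002, 0, -0.03], "twist": [0, 0, 0], "gripper": 110}, {"xyz": [-0.002, 0, -0.053], "twist": [0, 0, 0], "gripper": 110}, {"xyz": [-0.002, 0, -0.055], "twist": [0, 0, 0], "gripper": 110}, {"xyz": [-0.002, 0, -0.055], "twist": [0, 0, 0], "gripper": 110}])

```text
t: 3.0
position: [0.4632, 0.033, 0.0124]
ee_rot: [[0.812, 0.583, -0.001], [0.583, -0.812, 0.001], [-0.0, -0.001, -1.0]]
force: [0.8, -0.1, 0.6]
finger_gap: 0.0528
```

>>> step_arm(motion=[{"xyz": [0, 0, 0], "twist": [0, 0, 0], "gripper": 190}, {"xyz": [0, 0, 0], "twist": [0, 0, 0], "gripper": 255}, {"xyz": [0, 0, 0], "twist": [0, 0, 0], "gripper": 255}, {"xyz": [0, 0, 0], "twist": [0, 0, 0], "gripper": 255}, {"xyz": [0, 0, 0], "twist": [0, 0, 0], "gripper": 255}, {"xyz": [0, 0, 0], "twist": [0, 0, 0], "gripper": 255}])

```text
t: 3.5
position: [0.4634, 0.0332, 0.0126]
ee_rot: [[0.813, 0.583, -0.0], [0.583, -0.813, 0.001], [0.0, -0.001, -1.0]]
force: [1.3, 1.1, 1.5]
finger_gap: 0.0199
```

```bash
python3 look.py 2 top; python3 - <<'E'
from m2 import *
s=dict(np.load("top2.npz"));C=cloud(s);B=tb(C)
# shaft+fork visible near fork end
k=(C[...,2]>.030)&(C[...,2]<.046)&(B[...,0]<.022)&(B[...,0]>-.06)&(B[...,1]>-.12)&(B[...,1]<.03)
print(k.sum());P=B[k];print(P.min(0),P.max(0))
for n in ["top0","top2"]:
    s=dict(np.load(n+".npz"));C=cloud(s);B=tb(C)
    k=(C[...,2]>.030)&(C[...,2]<.046)&(B[...,0]<.022)&(B[...,0]>-.05)&(B[...,1]>-.12)&(B[...,1]<-.04)
    P=B[k];print(n,k.sum(),P.mean(0),P.min(0),P.max(0))
st=ctrl.state();print(st["ee_rot"],tb(st["position"]))
E
```

```text
3.5 [0.4634 0.0332 0.0126] [1.2942 1.1363 1.4949] 0.01992226783928757
top tcp px [299 229]
crop 199 154
115
[-0.0453 -0.0996] [ 0.0141 -0.0361]
top0 135 [-0.0177 -0.0625] [-0.0481 -0.0965] [ 0.0168 -0.0403]
top2 112 [-0.0159 -0.0684] [-0.0453 -0.0996] [ 0.0141 -0.0402]
[[ 0.8126  0.5828 -0.0002]
 [ 0.5828 -0.8126  0.0009]
 [ 0.0004 -0.0009 -1.    ]] [-0.0855  0.0081]
```

View pics/top2.png

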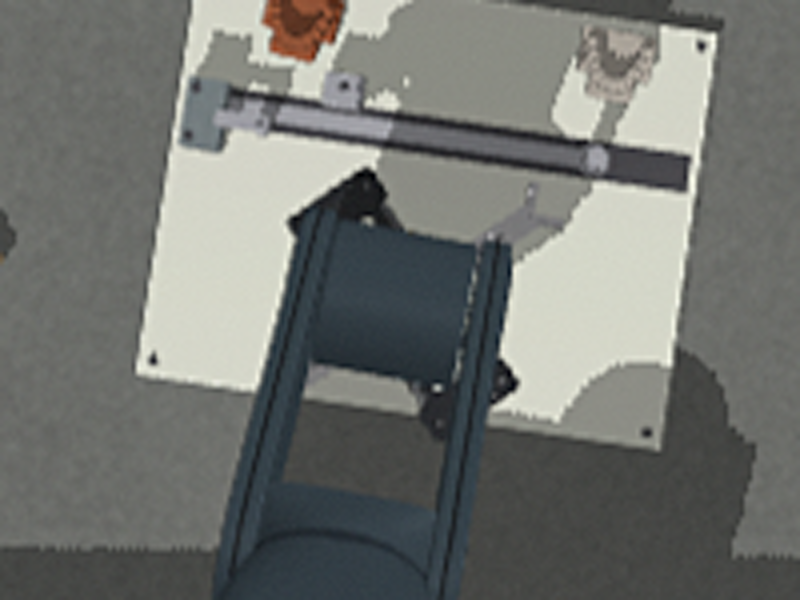

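>>> step_arm(motion=[{"xyz": [0, 0, 0.001], "twist": [0, 0, 0], "gripper": 255}, {"xyz": [0.008, -0.0015, 0.0015], "twist": [0, 0, -2], "gripper": 255}, {"xyz": [0.016, -0.003, 0.0015], "twist": [0, 0, -4], "gripper": 255}, {"xyz": [0.024, -0.0045, 0.0015], "twist": [0, 0, -6], "gripper": 255}, {"xyz": [0.032, -0.006, 0.0015], "twist": [0, 0, -8], "gripper": 255}, {"xyz": [0.04, -0.0075, 0.0015], "twist": [0, 0, -10], "gripper": 255}, {"xyz": [0.0457, -0.009, 0.0015], "twist": [0, 0, -10.2], "gripper": 255}, {"xyz": [0.0457, -0.009, 0.0015], "twist": [0, 0, -10.2], "gripper": 255}, {"xyz": [0.0457, -0.009, 0.0015], "twist": [0, 0, -10.2], "gripper": 255}])

```text
t: 4.3
position: [0.5087, 0.0241, 0.0137]
ee_rot: [[0.903, 0.431, -0.001], [0.431, -0.903, 0.001], [-0.001, -0.001, -1.0]]
force: [0.7, 0.4, -3.1]
finger_gap: 0.0198
```

```bash
cat > st.py <<'E'
from m2 import *
st=ctrl.state();R=np.array(st["ee_rot"]);p=np.array(st["position"])
a=np.degrees(np.arctan2(R[1,0],R[0,0]));ask=a+90-90-np.degrees(x[2]);ub=np.array([-np.sin(np.radians(ask)),np.cos(np.radians(ask))])
b=tb(p);F=np.array(st["force"]);fb=F[:2]@R2(x[2])
print("t",st["t"],"pos",p,"board",b,"askew",ask,"heel",b-.125*ub,"gap",st["finger_gap"])
print("F board",fb,F[2],"along bar",fb@ub,"Mz",st["ft_torque"][2],"u world",R2(x[2])@ub)
E
python3 st.py; python3 look.py 3 top
```

```text
t 4.3 pos [0.5087 0.0241 0.0137] board [-0.0394  0.0051] askew 33.05121007884834 heel [ 0.0288 -0.0997] gap 0.019821800626422005
F board [0.6855 0.5161] -3.0932835633970495 along bar 0.058735956386241996 Mz 0.054359605432544006 u world [-0.4305  0.9026]
4.3 [0.5087 0.0241 0.0137] [ 0.7473  0.4215 -3.0933] 0.019821800626422005
top tcp px [303 214]
crop 203 139
```

View pics/top3.png

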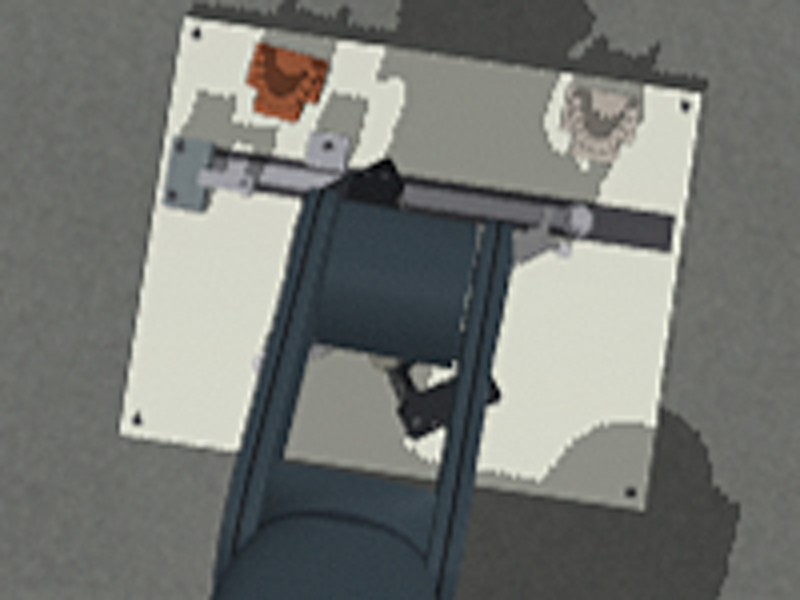

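>>> step_arm(motion=[{"xyz": [0.0017, -0.0036, 0], "twist": [0, 0, 0], "gripper": 255}, {"xyz": [0.0034, -0.0072, 0], "twist": [0, 0, 0], "gripper": 255}, {"xyz": [0.0052, -0.0108, 0], "twist": [0, 0, 0], "gripper": 255}, {"xyz": [0.006, -0.0126, 0], "twist": [0, 0, 0], "gripper": 255}, {"xyz": [0.006, -0.0126, 0], "twist": [0, 0, 0], "gripper": 255}])

```text
t: 4.77
position: [0.5147, 0.011, 0.0138]
ee_rot: [[0.903, 0.43, -0.001], [0.43, -0.903, 0.001], [-0.001, -0.001, -1.0]]
force: [-0.1, 0.7, -2.9]
finger_gap: 0.0198
```

```bash
python3 st.py
```

```text
t 4.7667 pos [0.5147 0.011  0.0138] board [-0.0317 -0.0071] askew 33.019064238300956 heel [ 0.0364 -0.1119] gap 0.019844399486040297
F board [-0.2143  0.6581] -2.9131651797565437 along bar 0.668549613506514 Mz -0.002845955555885841 u world [-0.43    0.9028]
```

Now 1 mm steps.

>>> step_arm(motion=[{"xyz": [0.0004, -0.0009, 0], "twist": [0, 0, 0], "gripper": 255}, {"xyz": [0.0009, -0.0018, 0], "twist": [0, 0, 0], "gripper": 255}, {"xyz": [0.0013, -0.0027, 0], "twist": [0, 0, 0], "gripper": 255}, {"xyz": [0.0013, -0.0027, 0], "twist": [0, 0, 0], "gripper": 255}])

```text
t: 5.1
position: [0.5155, 0.0092, 0.0137]
ee_rot: [[0.903, 0.43, -0.002], [0.43, -0.903, 0.002], [-0.001, -0.003, -1.0]]
force: [-0.1, 4.3, -1.8]
finger_gap: 0.0197
```

```bash
python3 st.py
```

```text
t 5.1 pos [0.5155 0.0092 0.0137] board [-0.0307 -0.0089] askew 33.03022930206265 heel [ 0.0374 -0.1137] gap 0.019688363507991125
F board [-0.675  4.234] -1.7931424034471373 along bar 3.917683160550808 Mz 0.2116955182416107 u world [-0.4302  0.9027]
```

>>> step_arm(motion=[{"xyz": [0.0008, -0.0008, 0], "twist": [0, 0, 0], "gripper": 255}, {"xyz": [0.0012, -0.0006, 0], "twist": [0, 0, 0], "gripper": 255}, {"xyz": [0.0012, -0.0006, 0], "twist": [0, 0, 0], "gripper": 255}, {"xyz": [0.0012, -0.0006, 0], "twist": [0, 0, 0], "gripper": 255}])

```text
t: 5.43
position: [0.5164, 0.0089, 0.0135]
ee_rot: [[0.903, 0.43, -0.003], [0.43, -0.903, 0.003], [-0.001, -0.004, -1.0]]
force: [-1.2, 3.7, -2.5]
finger_gap: 0.0199
```

```bash
python3 st.py
```

```text
t 5.4333 pos [0.5164 0.0089 0.0135] board [-0.0298 -0.009 ] askew 33.0407856233746 heel [ 0.0383 -0.1138] gap 0.019929854507307672
F board [-1.7201  3.4917] -2.5200690554425043 along bar 3.864880629458181 Mz 0.23284613974168086 u world [-0.4303  0.9027]
```

>>> step_arm(motion=[{"xyz": [0.001, -0.0006, 0], "twist": [0, 0, 0], "gripper": 255}, {"xyz": [0.0017, -0.0001, 0], "twist": [0, 0, 0], "gripper": 255}, {"xyz": [0.0017, -0.0001, 0], "twist": [0, 0, 0], "gripper": 255}, {"xyz": [0.0017, -0.0001, 0], "twist": [0, 0, 0], "gripper": 255}])

```text
t: 5.77
position: [0.5184, 0.0085, 0.0136]
ee_rot: [[0.903, 0.43, -0.002], [0.43, -0.903, 0.002], [-0.001, -0.003, -1.0]]
force: [-0.8, 2.5, -2.8]
finger_gap: 0.0196
```

```bash
python3 st.py
```

```text
t 5.7667 pos [0.5184 0.0085 0.0136] board [-0.0277 -0.0092] askew 33.03638994385457 heel [ 0.0405 -0.114 ] gap 0.019621526273893006
F board [-1.0702  2.3515] -2.832084214127998 along bar 2.554819244522237 Mz 0.05887366073900486 u world [-0.4303  0.9027]
```

>>> step_arm(motion=[{"xyz": [0.0006, -0.0012, 0], "twist": [0, 0, 0], "gripper": 255}, {"xyz": [0.0008, -0.0012, 0], "twist": [0, 0, 0], "gripper": 255}, {"xyz": [0.0008, -0.0012, 0], "twist": [0, 0, 0], "gripper": 255}])

```text
t: 6.02
position: [0.5184, 0.0083, 0.0134]
ee_rot: [[0.903, 0.43, -0.004], [0.43, -0.903, 0.004], [-0.002, -0.005, -1.0]]
force: [-2.1, 6.6, -0.9]
finger_gap: 0.0198
```

```bash
python3 st.py
```

```text
t 6.0167 pos [0.5184 0.0083 0.0134] board [-0.0277 -0.0094] askew 33.0276027135274 heel [ 0.0404 -0.1142] gap 0.019751440373806856
F board [-2.9447  6.2203] -0.9454145242166686 along bar 6.820134614474959 Mz 0.2032206755838449 u world [-0.4301  0.9028]
```

```bash
cat > sw.py <<'E'
import sys
from m2 import *
H=np.array(eval(sys.argv[1]));press=float(sys.argv[2]);asks=[float(v) for v in sys.argv[3:]]
st=ctrl.state();R=np.array(st["ee_rot"]);p=np.array(st["position"])
ask0=np.degrees(np.arctan2(R[1,0],R[0,0])-x[2])
for a in asks:
    w=np.radians(90+a)+x[2];t=H+(.125-press)*np.array([np.cos(w),np.sin(w)])
    print(a,np.round(t-p[:2],4),"z",round(.0137-p[2],4),"twist",round(a-ask0,1))
E
python3 sw.py "(.5722,-.1046)" .0009 32 30.5 29 27.5 26 24.5 23 22 22
```

```text
32.0 [0.0025 0.0001] z 0.0003 twist -1.0
30.5 [0.0054 0.0014] z 0.0003 twist -2.5
29.0 [0.0084 0.0026] z 0.0003 twist -4.0
27.5 [0.0115 0.0038] z 0.0003 twist -5.5
26.0 [0.0146 0.0048] z 0.0003 twist -7.0
24.5 [0.0177 0.0058] z 0.0003 twist -8.5
23.0 [0.0208 0.0067] z 0.0003 twist -10.0
22.0 [0.0229 0.0073] z 0.0003 twist -11.0
22.0 [0.0229 0.0073] z 0.0003 twist -11.0
```

>>> step_arm(motion=[{"xyz": [0.0025, 0.0001, 0.0003], "twist": [0, 0, -1], "gripper": 255}, {"xyz": [0.0054, 0.0014, 0.0003], "twist": [0, 0, -2.5], "gripper": 255}, {"xyz": [0.0084, 0.0026, 0.0003], "twist": [0, 0, -4], "gripper": 255}, {"xyz": [0.0115, 0.0038, 0.0003], "twist": [0, 0, -5.5], "gripper": 255}, {"xyz": [0.0146, 0.0048, 0.0003], "twist": [0, 0, -7], "gripper": 255}, {"xyz": [0.0177, 0.0058, 0.0003], "twist": [0, 0, -8.5], "gripper": 255}, {"xyz": [0.0208, 0.0067, 0.0003], "twist": [0, 0, -10], "gripper": 255}, {"xyz": [0.0229, 0.0073, 0.0003], "twist": [0, 0, -11], "gripper": 255}, {"xyz": [0.0229, 0.0073, 0.0003], "twist": [0, 0, -11], "gripper": 255}])

```text
t: 6.77
position: [0.5415, 0.0168, 0.0136]
ee_rot: [[0.969, 0.249, -0.003], [0.249, -0.968, 0.006], [-0.001, -0.007, -1.0]]
force: [-0.9, 7.0, -2.7]
finger_gap: 0.0199
```

```bash
python3 st.py;python3 sw.py "(.5722,-.1046)" .0009 20.7 19.2 17.7 16.2 14.7 13.2 12 12
```

```text
t 6.7667 pos [0.5415 0.0168 0.0136] board [-0.006   0.0021] askew 21.96956214142139 heel [ 0.0408 -0.1138] gap 0.019904306137582945
F board [-1.853   6.8302] -2.6812821455734457 along bar 7.027387930029131 Mz 0.2290599850541361 u world [-0.249   0.9685]
20.7 [ 0.0025 -0.0006] z 0.0001 twist -1.3
19.2 [0.0057 0.0001] z 0.0001 twist -2.8
17.7 [0.0089 0.0007] z 0.0001 twist -4.3
16.2 [0.0121 0.0013] z 0.0001 twist -5.8
14.7 [0.0153 0.0017] z 0.0001 twist -7.3
13.2 [0.0185 0.0021] z 0.0001 twist -8.8
12.0 [0.0211 0.0023] z 0.0001 twist -10.0
12.0 [0.0211 0.0023] z 0.0001 twist -10.0
```

>>> step_arm(motion=[{"xyz": [0.0027, -0.0003, 0.0001], "twist": [0, 0, -1.3], "gripper": 255}, {"xyz": [0.0059, 0.0004, 0.0001], "twist": [0, 0, -2.8], "gripper": 255}, {"xyz": [0.0091, 0.001, 0.0001], "twist": [0, 0, -4.3], "gripper": 255}, {"xyz": [0.0123, 0.0016, 0.0001], "twist": [0, 0, -5.8], "gripper": 255}, {"xyz": [0.0155, 0.002, 0.0001], "twist": [0, 0, -7.3], "gripper": 255}, {"xyz": [0.0187, 0.0024, 0.0001], "twist": [0, 0, -8.8], "gripper": 255}, {"xyz": [0.0213, 0.0026, 0.0001], "twist": [0, 0, -10], "gripper": 255}, {"xyz": [0.0213, 0.0026, 0.0001], "twist": [0, 0, -10], "gripper": 255}])

```text
t: 7.43
position: [0.5638, 0.0207, 0.0138]
ee_rot: [[0.997, 0.076, -0.0], [0.076, -0.997, 0.008], [0.0, -0.008, -1.0]]
force: [0.5, 7.0, -2.8]
finger_gap: 0.02
```

```bash
python3 st.py;python3 sw.py "(.5725,-.1043)" .0009 10.7 9.4 8.2 7.2 7.2; python3 look.py 4 scene
```

```text
t 7.4333 pos [0.5638 0.0207 0.0138] board [0.0156 0.0089] askew 11.895868151415526 heel [ 0.0414 -0.1135] gap 0.02002005601432889
F board [-0.4598  6.9635] -2.79162687524471 along bar 6.908711588099476 Mz 0.23373501654480366 u world [-0.0758  0.9971]
10.7 [ 0.0019 -0.001 ] z -0.0001 twist -1.2
9.4 [ 0.0047 -0.0009] z -0.0001 twist -2.5
8.2 [ 0.0073 -0.0009] z -0.0001 twist -3.7
7.2 [ 0.0095 -0.0009] z -0.0001 twist -4.7
7.2 [ 0.0095 -0.0009] z -0.0001 twist -4.7
7.4333 [0.5638 0.0207 0.0138] [ 0.4593  6.9635 -2.7916] 0.02002005601432889
scene tcp px [326 207]
crop 226 132
```

View pics/scene4.png

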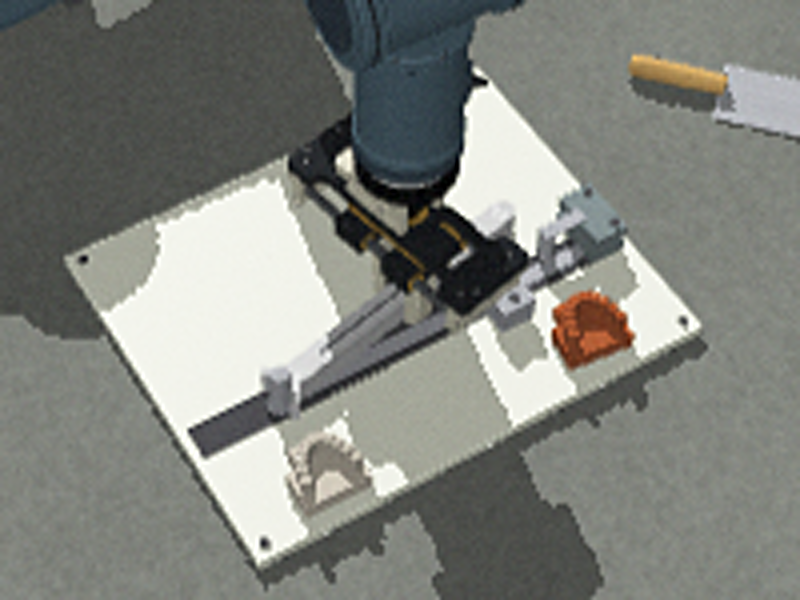

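```bash
sed -i 's/\.125-press/.128-press/' sw.py; python3 sw.py "(.5734,-.1070)" .0008 10.7 9.4 8.2 7.2 6.2 5.2 4.2 4.2
```

```text
10.7 [ 0.003  -0.0006] z -0.0001 twist -1.3
9.4 [ 0.0058 -0.0005] z -0.0001 twist -2.6
8.2 [ 0.0085 -0.0004] z -0.0001 twist -3.8
7.2 [ 0.0107 -0.0004] z -0.0001 twist -4.8
6.2 [ 0.013  -0.0005] z -0.0001 twist -5.8
5.2 [ 0.0152 -0.0005] z -0.0001 twist -6.8
4.2 [ 0.0174 -0.0006] z -0.0001 twist -7.8
4.2 [ 0.0174 -0.0006] z -0.0001 twist -7.8
```

>>> step_arm(motion=[{"xyz": [0.003, -0.0006, 0], "twist": [0, 0, -1.3], "gripper": 255}, {"xyz": [0.0058, -0.0005, 0], "twist": [0, 0, -2.6], "gripper": 255}, {"xyz": [0.0085, -0.0004, 0], "twist": [0, 0, -3.8], "gripper": 255}, {"xyz": [0.0107, -0.0004, 0], "twist": [0, 0, -4.8], "gripper": 255}, {"xyz": [0.013, -0.0005, 0], "twist": [0, 0, -5.8], "gripper": 255}, {"xyz": [0.0152, -0.0005, 0], "twist": [0, 0, -6.8], "gripper": 255}, {"xyz": [0.0174, -0.0006, 0], "twist": [0, 0, -7.8], "gripper": 255}])

```text
t: 8.07
position: [0.5801, 0.0209, 0.0138]
ee_rot: [[0.998, -0.06, -0.001], [-0.06, -0.998, 0.009], [-0.002, -0.009, -1.0]]
force: [-1.8, 6.1, 1.4]
finger_gap: 0.02
```

```bash
python3 st.py;python3 sw.py "(.5734,-.1070)" .0008 5 4 3 2 1.2 .6 .6
```

```text
t 8.0667 pos [0.5801 0.0209 0.0138] board [0.0318 0.0113] askew 4.14000662039153 heel [ 0.0408 -0.1134] gap 0.020017225192043953
F board [-2.5972  5.8077] 1.4019933048387325 along bar 5.980061381488139 Mz 0.5120675828621887 u world [0.0595 0.9982]
5.0 [-0.001  -0.0008] z -0.0001 twist 0.9
4.0 [ 0.0012 -0.001 ] z -0.0001 twist -0.1
3.0 [ 0.0034 -0.0011] z -0.0001 twist -1.1
2.0 [ 0.0056 -0.0013] z -0.0001 twist -2.1
1.2 [ 0.0074 -0.0015] z -0.0001 twist -2.9
0.6 [ 0.0087 -0.0017] z -0.0001 twist -3.5
0.6 [ 0.0087 -0.0017] z -0.0001 twist -3.5
```

>>> step_arm(motion=[{"xyz": [0.0014, -0.0008, 0], "twist": [0, 0, -0.1], "gripper": 255}, {"xyz": [0.0028, -0.0009, 0], "twist": [0, 0, -0.7], "gripper": 255}, {"xyz": [0.0042, -0.001, 0], "twist": [0, 0, -1.3], "gripper": 255}, {"xyz": [0.0055, -0.0011, 0], "twist": [0, 0, -1.9], "gripper": 255}, {"xyz": [0.0065, -0.0012, 0], "twist": [0, 0, -2.3], "gripper": 255}])

```text
t: 8.48
position: [0.5872, 0.0204, 0.0138]
ee_rot: [[0.995, -0.1, 0.0], [-0.1, -0.995, 0.01], [-0.001, -0.01, -1.0]]
force: [1.4, 5.7, -4.6]
finger_gap: 0.0198
```

```bash
python3 st.py;python3 sw.py "(.5734,-.1070)" .0008 2 1.5 1 .5 0 -.5
```

```text
t 8.4833 pos [0.5872 0.0204 0.0138] board [0.0389 0.0117] askew 1.7871213626331706 heel [ 0.0428 -0.1132] gap 0.019839677582973045
F board [0.6684 5.855 ] -4.593682687879366 along bar 5.831334346156252 Mz -0.006959019935944381 u world [0.1004 0.9949]
2.0 [-0.0015 -0.0008] z -0.0001 twist 0.2
1.5 [-0.0004 -0.001 ] z -0.0001 twist -0.3
1.0 [ 0.0007 -0.0011] z -0.0001 twist -0.8
0.5 [ 0.0018 -0.0012] z -0.0001 twist -1.3
0.0 [ 0.0029 -0.0013] z -0.0001 twist -1.8
-0.5 [ 0.004  -0.0015] z -0.0001 twist -2.3
```

>>> step_arm(motion=[{"xyz": [0.0005, -0.001, 0], "twist": [0, 0, -0.5], "gripper": 255}, {"xyz": [0.001, -0.001, 0], "twist": [0, 0, -1], "gripper": 255}, {"xyz": [0.0015, -0.001, 0], "twist": [0, 0, -1.3], "gripper": 255}, {"xyz": [0.0015, -0.001, 0], "twist": [0, 0, -1.3], "gripper": 255}])

```text
t: 8.82
position: [0.5907, 0.02, 0.0139]
ee_rot: [[0.992, -0.124, 0.004], [-0.124, -0.992, 0.011], [0.003, -0.012, -1.0]]
force: [4.9, 7.0, -6.4]
finger_gap: 0.0196
```

```bash
python3 st.py; python3 look.py 5 top scene
```

```text
t 8.8167 pos [0.5907 0.02   0.0139] board [0.0424 0.0118] askew 0.40825800144697943 heel [ 0.0433 -0.1132] gap 0.019606399057107444
F board [3.8997 7.5897] -6.435810692771701 along bar 7.561673394756161 Mz -0.14901546335516747 u world [0.1243 0.9922]
8.8167 [0.5907 0.02   0.0139] [ 4.8633  7.0114 -6.4358] 0.019606399057107444
top tcp px [304 187]
crop 204 112
scene tcp px [331 212]
crop 231 137
```

View pics/top5.png

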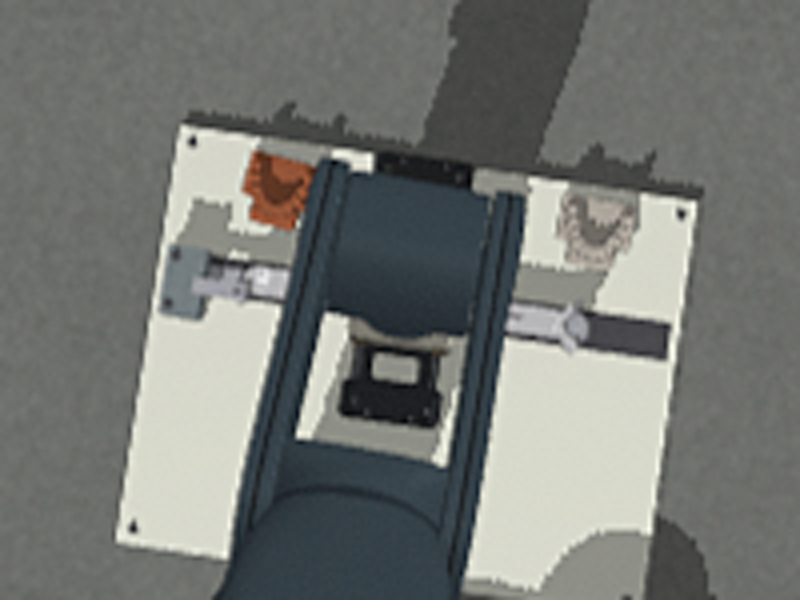

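>>> step_arm(motion=[{"xyz": [0.0008, -0.0007, 0], "twist": [0, 0, -0.2], "gripper": 255}, {"xyz": [0.0013, -0.0007, -0.0005], "twist": [0, 0, -0.4], "gripper": 255}, {"xyz": [0.0013, -0.0007, -0.0005], "twist": [0, 0, -0.4], "gripper": 255}])

```text
t: 9.17
position: [0.5911, 0.02, 0.0138]
ee_rot: [[0.991, -0.131, 0.002], [-0.131, -0.991, 0.012], [0.001, -0.013, -1.0]]
force: [-3.7, 5.8, 3.7]
finger_gap: 0.0199
```

```bash
python3 st.py
```

```text
t 9.1667 pos [0.5911 0.02   0.0138] board [0.0428 0.0118] askew 0.0074319231486992265 heel [ 0.0428 -0.1132] gap 0.01993157903235083
F board [-4.4345  5.302 ] 3.7025218381825047 along bar 5.302596334645988 Mz 0.018157389967453363 u world [0.1313 0.9913]
```

View pics/scene5.png

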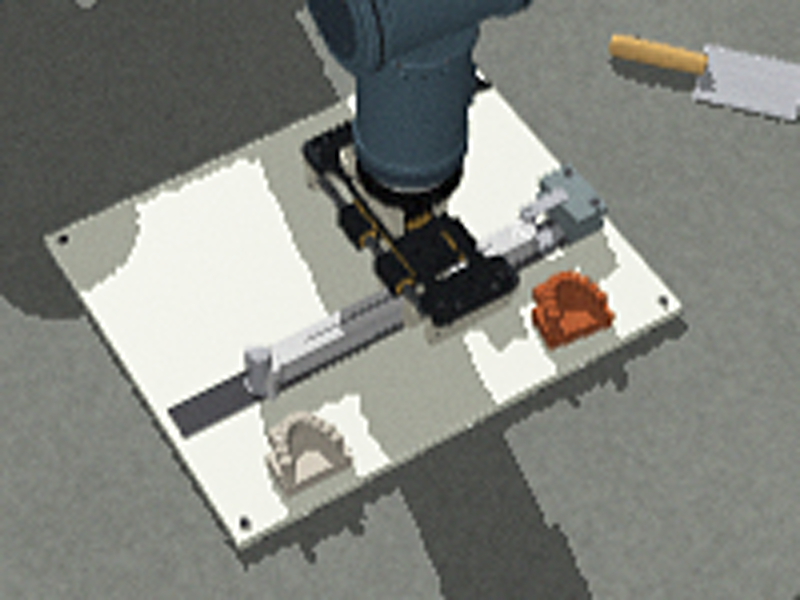

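>>> step_arm(motion=[{"xyz": [0, 0, 0], "twist": [0, 0, 0], "gripper": 255}, {"xyz": [0, 0, 0], "twist": [0, 0, 0], "gripper": 220}, {"xyz": [0, 0, 0], "twist": [0, 0, 0], "gripper": 150}, {"xyz": [0, 0, 0], "twist": [0, 0, 0], "gripper": 130}, {"xyz": [0, 0, 0], "twist": [0, 0, 0], "gripper": 130}, {"xyz": [0, 0, 0], "twist": [0, 0, 0], "gripper": 130}])

```text
t: 9.67
position: [0.5915, 0.0195, 0.0141]
ee_rot: [[0.991, -0.132, 0.003], [-0.132, -0.991, 0.012], [0.002, -0.012, -1.0]]
force: [0.1, 0.4, -0.2]
finger_gap: 0.0418
```

```bash
python3 st.py
```

```text
t 9.6667 pos [0.5915 0.0195 0.0141] board [0.0433 0.0114] askew -0.007993196784811474 heel [ 0.0433 -0.1136] gap 0.04182165820473797
F board [0.0171 0.4421] -0.2011818821265589 along bar 0.44212625841913833 Mz 0.03968628414067502 u world [0.1316 0.9913]
```

Free (zero force). Lift straight up, then back off to the side for a clear view.

>>> step_arm(motion=[{"xyz": [0, 0, 0.03], "twist": [0, 0, 0], "gripper": 130}, {"xyz": [0, 0, 0.07], "twist": [0, 0, 0], "gripper": 130}, {"xyz": [0, 0, 0.11], "twist": [0, 0, 0], "gripper": 130}, {"xyz": [0, 0, 0.14], "twist": [0, 0, 0], "gripper": 130}, {"xyz": [-0.04, 0, 0.16], "twist": [0, 0, 0], "gripper": 130}, {"xyz": [-0.08, 0.04, 0.17], "twist": [0, 0, 0], "gripper": 130}, {"xyz": [-0.12, 0.08, 0.17], "twist": [0, 0, 0], "gripper": 130}, {"xyz": [-0.16, 0.12, 0.17], "twist": [0, 0, 0], "gripper": 130}, {"xyz": [-0.2, 0.16, 0.17], "twist": [0, 0, 0], "gripper": 130}, {"xyz": [-0.24, 0.2, 0.17], "twist": [0, 0, 0], "gripper": 130}])

```text
t: 10.5
position: [0.405, 0.1656, 0.1842]
ee_rot: [[0.991, -0.133, 0.005], [-0.133, -0.991, 0.012], [0.003, -0.013, -1.0]]
force: [1.0, 1.3, -0.5]
finger_gap: 0.0456
```

>>> step_arm(motion=[{"xyz": [-0.04, 0.04, 0], "twist": [0, 0, 0], "gripper": 130}, {"xyz": [-0.04, 0.08, 0], "twist": [0, 0, 0], "gripper": 130}, {"xyz": [-0.04, 0.12, 0], "twist": [0, 0, 0], "gripper": 130}, {"xyz": [-0.04, 0.12, 0], "twist": [0, 0, 0], "gripper": 130}, {"xyz": [-0.04, 0.12, 0], "twist": [0, 0, 0], "gripper": 130}])

```text
t: 10.92
position: [0.3646, 0.2879, 0.1845]
ee_rot: [[0.992, -0.128, 0.006], [-0.128, -0.992, 0.013], [0.004, -0.013, -1.0]]
force: [0.3, -0.2, -0.2]
finger_gap: 0.0455
```

```bash
python3 - <<'E'
from m2 import *
s=ctrl.snapshot("top");np.savez("top6.npz",**s)
bar(s,xmin=.028,xmax=.053)
C=cloud(s);B=tb(C)
k=(C[...,2]>.03)&(C[...,2]<.041)&(B[...,0]>.02)&(B[...,0]<.06)
for lo in (-.09,-.06,-.03,0,.03): 
    q=k&(B[...,1]>lo)&(B[...,1]<lo+.03);print(lo,q.sum(),B[q].mean(0))
c=s["image"][125:260,225:395,::-1]
cv2.imwrite("pics/top6.png",cv2.resize(c,None,fx=4.4,fy=4.4,interpolation=cv2.INTER_CUBIC))
E
```

```text
n 578 z 0.03839065553243019 len 0.26099151863329206 w [-0.0108  0.0099]
 board heel [ 0.0401 -0.1067] ori [0.0396 0.0183] askew 0.23815931
 world heel [ 0.5729 -0.0971] ori [0.5888 0.0269] u [0.1273 0.9919]
-0.09 61 [ 0.0397 -0.075 ]
-0.06 58 [ 0.0398 -0.0449]
-0.03 54 [ 0.0394 -0.0152]
0 53 [0.0392 0.0148]
0.03 54 [0.0394 0.0448]
```

View pics/top6.png

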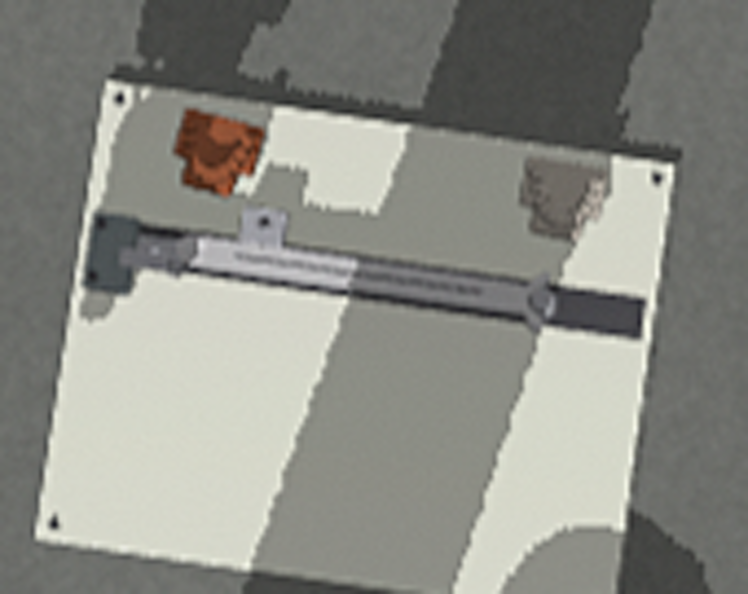

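```bash
python3 -c "
from bench import ctrl
print(ctrl.sign_off())"
```

```text
the job is handed in; nothing more can be done
None
```

The guide bar is locked in the board and released. I signed the job off at about 11 s of robot time.

- **Seating:** I gripped the bar at its middle, lifted it about 1 mm, turned it to 33° askew and felt the fork onto the post. The wrist read about 4–7 N along the bar, and the bar would not advance any further. I take that as both V faces touching.
- **Swing:** I swung the bar in about the post with a light press, in steps. The wrist force along the bar was 8 N or less at every reading. During the swing I corrected the bar radius from 125 to 128 mm, which put the post at board y ≈ -116 mm, matching the camera.
- **Click and stop:** The side force reversed and pulled the bar in as the toe passed the roller. The bar then met the stop at about 4 N with the tool at 0.0° askew.

**Last checks:**
- After the gripper opened, the wrist force was near zero, and the fingers lifted clear.
- The final top view shows the bar along the line at x ≈ 39–40 mm, with the fork around the post, the toe behind the roller housing and the side against the stop. Both casts look unmoved. I did not check the jar or spatula after the move; the arm worked well away from both.

**What disagreed or stayed unseen:**
- The final depth fit gave 0.24° askew against the tool's 0.0°, which I put down to camera noise.
- The scene camera read about 5 mm off the top camera in x at the start, so I used the top camera and touch instead.
- I had no direct reading of the catch travel. The click is inferred from the force reversal and the final view.

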